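Set the slide of a length gauge against its red stop

TASK

Set the length gauge on the bench: with the fingertips press down the yellow pad in the middle of its blue slide to free the friction hold, and, keeping the pad pressed, push the slide along its rail until it is home against the red stop. Then let the pad spring up, so that the slide is held there, and move clear. Only press and push: do not pinch the slide between the fingers, do not drag it while its pad is up, and leave the loose things around it where they are.

Things in the scene. Friction and masses are not known exactly. Their poses are not given: they have to be found in the camera images.
- gauge: the length gauge, fixed to the bench: an aluminium base plate 70 x 400 mm, 8 mm thick, with a T-shaped steel rail along its middle (top at 22 mm) and a scale with black lines on the side nearest the robot. Origin: centre of the underside, on the bench. Its y axis runs along the rail (to the robot's left, turned by up to 0.25 rad), x across it (away from the robot), z up.
- slide (a joint): position of the blue slide along the gauge's y axis in m, 0 at the middle of the rail, positive along +y of the gauge. Starts between -0.025 and 0.025. With the pad up a friction hold keeps the slide against about 15 N; with the pad down it slides with about 1 N.
- slide_mid (a point): the middle of the blue slide, at bench height, under the centre of the pad; moves with the slide. The slide is 100 mm long along the rail and 58 mm across. Its two sides (facing the robot and away from it, 8 mm thick, not to be pinched) are 33 mm high beside the pad and 50 mm at the ends.
- pad (a joint): how far the yellow pad is pressed in m: 0 up, 0.004 fully down. It is sprung: it gives way at 5 to 6 N and is fully down at about 7.5 N; from 0.0015 on the slide is free, and when let go the pad comes up by itself and the hold bites again. More force is carried by the slide and does no harm.
- pad_top (a point): the centre of the top of the yellow, black-ribbed pad, 62 mm along the rail and 37 mm across, 42 mm above the bench when up; moves with slide and pad. At either end of the pad the slide has a rigid lip, 18 mm thick along the rail, top 50 mm above the bench: so the pad is the floor of a pocket 64 mm long, 8 mm deep, open upward.
- stop_red: the red stop, clamped on the rail, fixed: a block 24 mm long along the rail, 52 mm across, top at 43 mm, with a dark screw head 18 mm across on top up to 53 mm. Origin: its centre, at bench height. It stands 130 to 170 mm from the middle of the rail, to either side. The slide touches it when slide_mid is 62 mm from this origin.
- stop_black: the black stop, of the same shape, fixed on the rail on the other side of the slide; not the one to go to. Origin: its centre, at bench height.
- eraser_red: small red and white eraser, 16x36x11 mm; loose, to be left alone. Origin: centre of its underside.
- gold_cap: gold-coloured round cap, 30 mm across, 15 mm high; loose, to be left alone. Origin: centre of its underside.
- marker_pen: white marker pen with a black cap, lying, 133 mm long, 13 mm thick; loose, to be left alone. Origin: centre of its underside.
- tape_roll_blue: roll of blue tape lying flat, 72 mm across, 19 mm high; loose, to be left alone. Origin: centre of its underside.
- spool_a: small white-rimmed spool of copper-coloured wire, 69x53x30 mm; loose, to be left alone. Origin: centre of its underside.
- second_core: upright tan paper core, 32 mm across, 81 mm high; loose, to be left alone. Origin: centre of its underside.

How it is judged:
By the outcome, as a careful person would: the job done as asked, in the order asked, and still so for the second after the job is handed in, with the robot touching nothing.
It also fails if it takes over 38 s, if anything falls off the work surface, if the arm or the gripper's body presses on something with over 40 N, if the wrist force passes 120 N, or if a joint passes its speed limit or range.

ROBOT

A 6-joint arm with a two-finger parallel gripper is mounted at the origin on a cart in front of the work surface, level with it; the furniture and walls round the work are solid. World frame = base frame: x ahead of the robot, y to its left, z up, the work surface at z = 0. Lengths are in m, angles in rad, forces in N, time in s.
With the tool pointing down it reaches from about 0.35 to 0.975 m from the base axis. Payload 4.9 kg.
Tool frame: the origin (TCP) lies at the very end of the fingers, on their centre line; the grasp point (between the pads) lies 19 mm behind it; z points along the fingers, x is the direction in which the jaws open and shut, and the axes are right-handed (so a half turn about z gives the same grasp; the last joint's range is limited). The gripper opens to 85 mm and grips with 20 to 120 N. Pads are 22 mm wide; open, the fingers measure 114 mm over their backs; the gripper's body (76 mm by 85 mm) begins 54 mm behind the grasp point. The pads swing forward as they close: fully open they stand 13 mm farther back than shut.
Start: joints at [0.99, 0.053, 1.613, -0, 1.476, -0.119], TCP at [0.278, 0.56, 0.231] pointing down, gripper open.
Joint ranges: [-3.01, 3.01], [-1.01, 2.22], [0.06, 2.58], [-1.02, 4.17], [0.09, 2.62], [-3.14, 3.14]. Speed limits (rad/s): [2.57, 2.57, 3.14, 3.14, 3.14, 3.14].

INTERFACE

Orientations are given as a unit quaternion [w, x, y, z].
In Python, from plant import manip, imaging gives the robot as it stands.
- The arm moves only by the shell command python3 -m pendant 'ROWS'. ROWS is JSON, a list that holds one entry, the list of rows, each a list of 7 numbers: the turn, a rotation vector about the world's x, y, z in units of pi rad (1.0 is pi rad), then the shift along the world's x, y, z in units of 250 mm (1.0 is 250 mm), then the opening, from 0 (shut) to 1 (fully open). In form: [[[ax, ay, az, tx, ty, tz, claw], ...]]. A call has 1 to 20 rows; each row shifts and turns the commanded pose from where the row before left it; what a row does not reach is not made up. A row lasts 1/8 s, in which the tool goes at most 62.5 mm and 10.7 degrees, less where a joint would pass 70% of its speed; a pose out of reach is approached as far as the arm can. A call with a number of a shift or a turn outside -1 to 1 is refused whole. A call with a gripper value outside its range is refused whole. The fingers move at their own pace and stop on an object; the grip force is fixed at half the most. Time passes only in rows, so rows that do not move let the fingers close. It gives the time, the measured TCP pose, the force and the opening at its end, in the units of the state.
- manip.state(): the state, without advancing time (a new reading comes with each control period).
- imaging.grab_frame(name): name is "scene" or "side" or "wrist"; returns a dict with "frame" (480x640x3 uint8, blue, green, red), "mtx" (3x3 intrinsics, pixels), "k1" (the pictures are not rectified: a ray, as slopes to the right and down, at radius r is drawn at 1 + k1 r^2 times it, then the intrinsics apply), "world_to_cam" (4x4, takes a point from world to camera coordinates). Camera axes: x right, y down, z forward; pixel columns grow to the right and rows downward; lengths in m; the calibration is good to about 2 mm. A picture is of the moment at which its call begins. There is no depth.
- manip.job_done(): hands the job in, once; it reports no verdict.
The state is a dict: "time": time; "joint_pos": joint angles; "joint_vel": joint speeds; "joint_efforts": joint torques, N m; "tool_pos": TCP position; "tool_rot": TCP orientation; "contact_force": force on the tool from outside, world axes, zero at the start; "ft_torque": the same for the moment, N m; "gripper_width": opening from 0.0 (shut) to 1.0 (fully open).
Only numpy, scipy, OpenCV 4.12 (cv2) and the standard library are available. Lean on these libraries where they do the work, as an engineer would, in place of code of your own. Each camera call takes 0.05 s, during which the arm holds its last target. There are 200 camera calls.

## Working session

There is one attempt and no reset: what is moved stays moved. The work goes in short steps, Python scripts to look and compute and a shell command to move; the robot and the scene stay as the last step left them, time stands still between calls to the robot, and variables do not carry over. Pictures are saved under pics/ and viewed, about 8 in all and at most 12, crops included, and the job is handed in when it is done.

```bash
mkdir -p pics
cat > h.py <<'E'
import numpy as np, cv2
from plant import manip, imaging
def grab(n):
    f=imaging.grab_frame(n); return f
def ray(f,u,v):
    K=np.array(f["mtx"]);d=np.array([f["k1"],0,0,0,0.])
    p=cv2.undistortPoints(np.array([[[u,v]]],float),K,d)[0,0]
    T=np.array(f["world_to_cam"]);R=T[:3,:3]
    return -R.T@T[:3,3], R.T@np.array([p[0],p[1],1.])
def onplane(f,u,v,z):
    o,d=ray(f,u,v); return o+d*(z-o[2])/d[2]
def cross(f1,p1,f2,p2):
    a,d=ray(f1,*p1);b,e=ray(f2,*p2)
    s=np.linalg.lstsq(np.c_[d,-e],b-a,rcond=None)[0]
    P=a+s[0]*d;Q=b+s[1]*e
    return (P+Q)/2,np.linalg.norm(P-Q)
def proj(f,P):
    T=np.array(f["world_to_cam"]);r=cv2.Rodrigues(T[:3,:3])[0]
    return cv2.projectPoints(np.array(P,float).reshape(-1,1,3),r,T[:3,3],np.array(f["mtx"]),np.array([f["k1"],0,0,0,0.]))[0][:,0]
E
python3 - <<'E'
from h import *
import pickle
F={n:grab(n) for n in("scene","side","wrist")}
pickle.dump(F,open("F0.pkl","wb"))
for n in F: cv2.imwrite(f"pics/0{n}.png",F[n]["frame"]); print(n,onplane(F[n],320,240,0), ray(F[n],0,0)[0])
s=manip.state();print(s)
E
```

```text
scene [0.54899292 0.14916908 0.        ] [ 1.09374697 -0.1066833   1.06263557]
side [0.67938634 0.18625984 0.        ] [ 0.15814389 -0.44835034  0.64264967]
wrist [0.31055377 0.54080613 0.        ] [0.21198379 0.59258307 0.37254467]
{'time': 0.15, 'joint_pos': array([ 9.89987517e-01,  5.32008723e-02,  1.61398137e+00,  6.52507727e-06,
        1.47600130e+00, -1.18996662e-01]), 'joint_vel': array([ 0.0011824 , -0.00358728, -0.00332902, -0.00116291, -0.00030313,
       -0.00016937]), 'joint_efforts': array([ 6.20463670e-04, -3.94238806e+01, -3.70722985e+01, -1.15270486e-04,
        4.61505406e-03,  2.53352283e-05]), 'tool_pos': array([0.27820876, 0.55912064, 0.23034648]), 'tool_rot': array([ 3.32619719e-04,  8.50167865e-01,  5.26511128e-01, -7.22565031e-04]), 'contact_force': array([ 0.23687949, -0.83513513,  0.47021456]), 'ft_torque': array([-0.03581779,  0.04402013, -0.02181282]), 'gripper_width': 1.0007344926444481}
```

View pics/0scene.png

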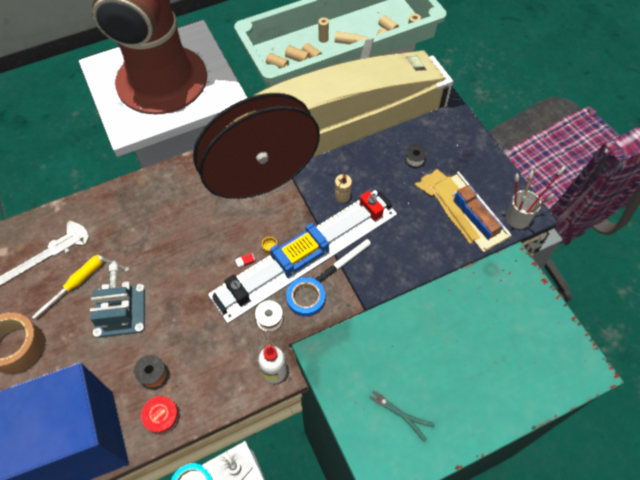

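View pics/0side.png

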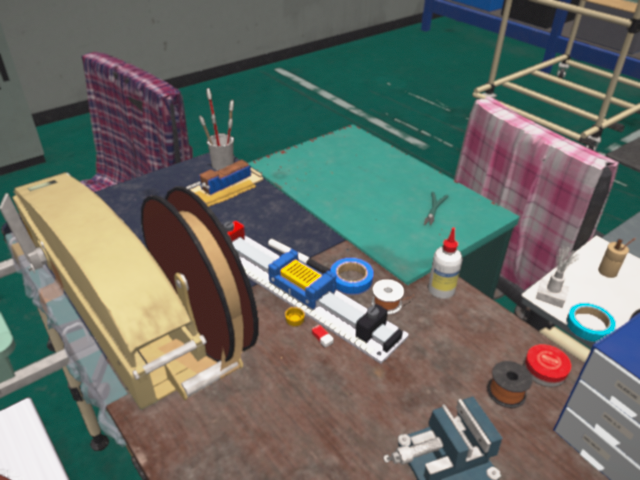

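Scene view: pad at about (300,246), red stop at (374,204), black stop at (236,288), and the tall core at (343,187). A large dark reel at (258,145) stands on the robot side. In the side view the pad is at (300,272), the red stop at (236,230) and the black stop at (371,320).

Run:
```python
from h import *
import pickle
F=pickle.load(open("F0.pkl","rb"))
def blob(f,lo,hi,roi,out=None):
    hsv=cv2.cvtColor(f["frame"],cv2.COLOR_BGR2HSV);m=cv2.inRange(hsv,lo,hi)
    r=np.zeros_like(m);x0,y0,x1,y1=roi;r[y0:y1,x0:x1]=255;m&=r
    m=cv2.morphologyEx(m,cv2.MORPH_CLOSE,np.ones((5,5)))
    c=max(cv2.findContours(m,0,2)[0],key=cv2.contourArea);return c
s,d=F["scene"],F["side"]
Y=((20,120,120),(35,255,255))
cs=blob(s,*Y,(270,225,330,270));cd=blob(d,*Y,(270,250,335,295))
ps=cv2.minAreaRect(cs);pd=cv2.minAreaRect(cd);print(ps,pd)
M=lambda c:(lambda m:(m['m10']/m['m00'],m['m01']/m['m00']))(cv2.moments(c))
print("pad",cross(s,M(cs),d,M(cd)),onplane(s,*M(cs),.042),onplane(d,*M(cd),.042))
B=((100,120,60),(125,255,255))
for n,f,roi in(("s",s,(265,220,335,275)),("d",d,(262,245,337,310))):
    c=blob(f,*B,roi);print("blue",n,cv2.minAreaRect(c),onplane(f,*M(c),.04))
R1=((0,150,80),(8,255,255));
cs=blob(s,*R1,(355,185,392,225));print("red s",M(cs),cv2.boundingRect(cs),onplane(s,*M(cs),.035))
# corners of pad quad on z=.042
for n,f,roi in(("s",s,(270,225,330,270)),("d",d,(270,250,335,295))):
    c=blob(f,*Y,roi)
    q=cv2.boxPoints(cv2.minAreaRect(c));P=np.array([onplane(f,*p,.042) for p in q]);print(n,P[:,:2].round(4).tolist())
for n,f,p in(("s",s,(374,204)),("s",s,(236,288)),("d",d,(371,318))):print(n,onplane(f,*p,.045))
for nm,p in dict(core=(343,180),gold=(269,241),eraser=(246,260),tape=(306,296),spool=(268,315)).items():
    print(nm,onplane(s,*p,.08 if nm=="core" else .015)[:2].round(3))
# reel hub
print("reel top",cross(s,(270,97),d,(165,195)))
a=cv2.resize(s["frame"][150:330,190:410],None,fx=3.6,fy=3.3,interpolation=cv2.INTER_CUBIC)
cv2.imwrite("pics/1s.png",a)
```

```text
((300.38458251953125, 247.576904296875), (19.137157440185547, 32.172611236572266), 56.3099365234375) ((299.3629150390625, 273.8606872558594), (36.40669250488281, 21.189830780029297), 31.4295654296875)
pad (array([0.5669913 , 0.09965355, 0.03777595]), np.float64(0.0014012036606937475)) [0.56963208 0.0981972  0.042     ] [0.56399775 0.09662686 0.042     ]
blue s ((300.0286865234375, 249.043701171875), (33.12839126586914, 54.49987030029297), 56.72511291503906) [0.57231983 0.09700769 0.04      ]
blue d ((305.1697082519531, 272.3285827636719), (68.83041381835938, 52.3218994140625), 32.61924362182617) [0.56020697 0.08146342 0.04      ]
red s (371.55854126679463, 206.15930902111324) (360, 191, 24, 29) [0.54160846 0.26569064 0.035     ]
s [[0.556, 0.0658], [0.5424, 0.1279], [0.5827, 0.1313], [0.5955, 0.07]]
d [[0.538, 0.1176], [0.5789, 0.1435], [0.5902, 0.0748], [0.5504, 0.0523]]
s [0.54460835 0.26872747 0.045     ]
s [ 0.59660679 -0.04276995  0.045     ]
d [ 0.5865268 -0.0480355  0.045    ]
core [0.489 0.228]
gold [0.516 0.055]
eraser [ 0.535 -0.002]
tape [0.653 0.071]
spool [ 0.658 -0.008]
reel top (array([0.38059066, 0.13285488, 0.2485325 ]), np.float64(0.003616967333422296))
```

View pics/1s.png

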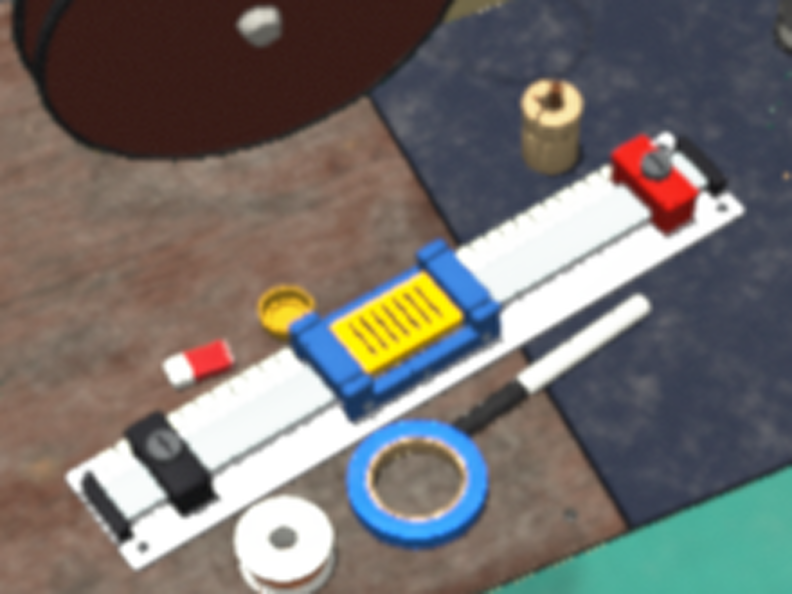

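Run:
```python
from h import *
import pickle
F=pickle.load(open("F0.pkl","rb"));s,d=F["scene"],F["side"]
a=cv2.resize(d["frame"][170:370,120:270],(450,600),interpolation=cv2.INTER_CUBIC)
b=cv2.resize(s["frame"][85:205,185:335],None,fx=2.3,fy=2.3,interpolation=cv2.INTER_CUBIC)
c=np.zeros((600,800,3),np.uint8);c[:,:450]=a;c[:b.shape[0],455:455+b.shape[1]]=b
cv2.imwrite("pics/2.png",c)
r=onplane(s,372.2,199.1,.053);k=onplane(s,235.8,284.8,.053);print(r,k)
ax=(r-k)[:2];L=np.hypot(*ax);ax/=L;print("axis",ax,"theta",np.arctan2(-ax[0],ax[1]),L,"mid",(r+k)/2)
p=np.array([.5675,.0985]);print("along to red",(r[:2]-p)@ax,"lateral",(p-k[:2])@np.array([ax[1],-ax[0]]))
```

```text
[0.53734202 0.26795523 0.053     ] [ 0.59441613 -0.04124238  0.053     ]
axis [-0.18152124  0.98338703] theta 0.1825331653183056 0.31442108048717293 mid [0.56587907 0.11335643 0.053     ]
along to red 0.17211439238924744 lateral -0.0011027595229070783
```

View pics/2.png

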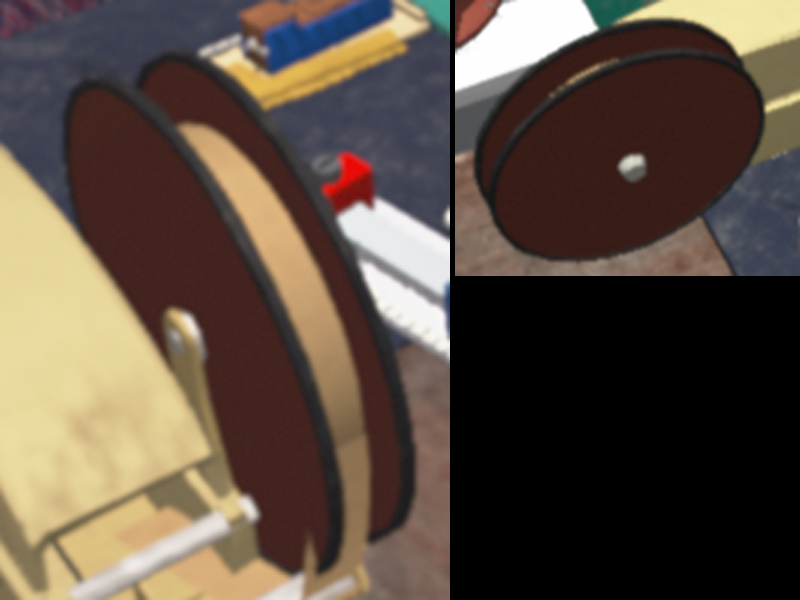

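Run:
```python
from h import *
import pickle
F=pickle.load(open("F0.pkl","rb"));s,d=F["scene"],F["side"]
C,e=cross(s,(262,157),d,(212.6,268.7));print("front hub",C,e)
# rim points of front flange in scene, cast on vertical planes through C at azimuth phi
rim=[(632,258),(497,185),(763,115),(690,52),(520,130),(720,200),(560,95)]
for phi in(-.1,0,.1,.2,.3,.4):
    n=np.array([np.cos(phi),-np.sin(phi),0]);q=[]
    for u,v in rim:
        o,r=ray(s,(u-455)/2.3+185,85+v/2.3);P=o+r*((C-o)@n)/(r@n);q.append(np.linalg.norm(P-C))
    print(phi,np.round(q,3))
```

```text
front hub [0.41250976 0.09357449 0.13644464] 0.00414105890166565
-0.1 [0.124 0.124 0.126 0.12  0.132 0.13  0.129]
0 [0.126 0.116 0.119 0.125 0.123 0.118 0.124]
0.1 [0.128 0.111 0.116 0.13  0.116 0.108 0.118]
0.2 [0.129 0.109 0.116 0.135 0.109 0.1   0.113]
0.3 [0.131 0.109 0.119 0.141 0.103 0.092 0.109]
0.4 [0.132 0.113 0.124 0.146 0.098 0.086 0.104]
```

Estimates that agree: pad at (0.567,0.098), gauge yaw 0.18, and about 0.110 m of travel towards +y. The reel occupies x<0.415, y<0.22 up to z≈0.26, so I'll swing round it high up, with the fingers shut.

```bash
python3 -m pendant '[[[0,0,-0.0184,0.136,-0.08,0,0],[0,0,-0.0184,0.136,-0.08,0,0],[0,0,-0.0184,0.136,-0.08,0,0],[0,0,-0.0184,0.136,-0.08,0,0],[0,0,-0.0184,0.136,-0.08,0,0],[0,0,-0.0184,0.136,-0.08,0,0],[0,0,-0.0184,0.136,-0.08,0,0],[0,0,-0.0184,0.136,-0.08,0,0],[0,0,-0.0184,0.009,-0.151,0,0],[0,0,-0.0184,0.009,-0.151,0,0],[0,0,-0.0184,0.009,-0.151,0,0],[0,0,-0.0184,0.009,-0.151,0,0],[0,0,-0.0184,0.009,-0.151,0,0],[0,0,-0.0184,0.009,-0.151,0,0],[0,0,-0.0184,0.009,-0.151,0,0],[0,0,-0.0184,0.009,-0.151,0,0],[0,0,0,0,0,0,0],[0,0,0,0,0,0,0]]]'
python3 - <<'E'
from h import *
import pickle
s=manip.state();R=s["tool_rot"];print(s["time"],s["tool_pos"],R,2*np.degrees(np.arctan2(R[2],R[1])),s["contact_force"],s["joint_pos"],s["gripper_width"])
F={n:grab(n) for n in("wrist","side")};pickle.dump(F,open("F1.pkl","wb"))
cv2.imwrite("pics/3.png",np.hstack([cv2.resize(F[n]["frame"],(400,300)) for n in F]))
f=F["wrist"];hsv=cv2.cvtColor(f["frame"],cv2.COLOR_BGR2HSV)
m=cv2.morphologyEx(cv2.inRange(hsv,(20,120,100),(35,255,255)),cv2.MORPH_CLOSE,np.ones((9,9)))
for c in sorted(cv2.findContours(m,0,2)[0],key=cv2.contourArea)[-2:]:
    r=cv2.minAreaRect(c);P=np.array([onplane(f,*p,.042)[:2] for p in cv2.boxPoints(r)]);print(r,onplane(f,*r[0],.042),P.round(4).tolist())
E
```

```text
time: 2.4
tool_pos: [0.5683, 0.0978, 0.231]
tool_rot: [-0.0, 0.996, 0.092, -0.0]
contact_force: [0.4, 0.3, -0.7]
gripper_width: 0.002
2.4 [0.56831045 0.09782809 0.23103804] [-2.37655602e-04  9.95754440e-01  9.20488625e-02 -2.15598970e-04] 10.562975843077911 [ 0.36590902  0.32873543 -0.66326441] [ 4.12188270e-02 -6.12512380e-02  1.72694814e+00  4.54756283e-04
  1.47635061e+00 -1.43182869e-01] 0.0018726154349726029
((269.5, 241.5), (27.0, 27.0), 90.0) [0.5228503  0.06284425 0.042     ] [[0.508, 0.074], [0.5338, 0.0788], [0.538, 0.0514], [0.5116, 0.0465]]
((321.0, 214.0), (62.0, 38.0), 90.0) [0.56746912 0.09909535 0.042     ] [[0.5446, 0.1249], [0.5795, 0.1314], [0.5915, 0.0719], [0.5548, 0.0651]]
```

View pics/3.png

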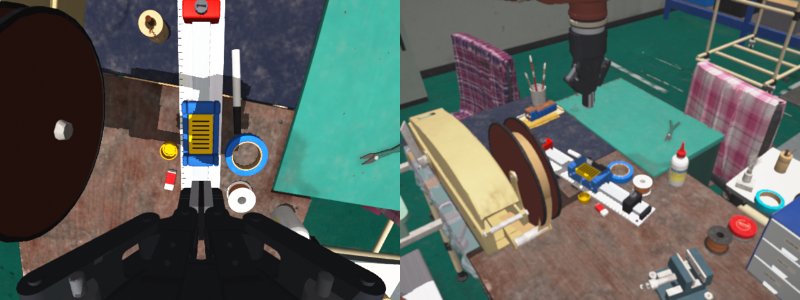

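The wrist view puts the pad at about (0.5675,0.099), in agreement with scene and side, and the yaw matches. The arm is well above the reel. I'll descend partway and check the clearance.

```bash
python3 -m pendant '[[[0,0,0,-0.0025,0.011,-0.13,0],[0,0,0,-0.0025,0.011,-0.13,0],[0,0,0,-0.0025,0.011,-0.13,0],[0,0,0,-0.0025,0.011,-0.13,0],[0,0,0,0,0,-0.08,0],[0,0,0,0,0,0,0],[0,0,0,0,0,0,0]]]'
python3 - <<'E'
from h import *
import pickle
f1=pickle.load(open("F1.pkl","rb"))["wrist"]
F={n:grab(n) for n in("wrist","side")};pickle.dump(F,open("F2.pkl","wb"))
cv2.imwrite("pics/4.png",np.vstack([np.hstack([cv2.resize(F[n]["frame"],(400,300)) for n in F])]))
def mx(f):
    hsv=cv2.cvtColor(f["frame"],cv2.COLOR_BGR2HSV)
    m=cv2.morphologyEx(cv2.inRange(hsv,(20,120,100),(35,255,255)),cv2.MORPH_CLOSE,np.ones((9,9)))
    c=max(cv2.findContours(m,0,2)[0],key=cv2.contourArea);r=cv2.minAreaRect(c);return r
a,b=mx(f1),mx(F["wrist"]);print(a,b);print(cross(f1,a[0],F["wrist"],b[0]))
print(onplane(F["wrist"],*b[0],.042))
E
```

```text
time: 3.38
tool_pos: [0.567, 0.1088, 0.0827]
tool_rot: [0.0, 0.996, 0.092, 0.001]
contact_force: [0.2, 1.1, 0.3]
gripper_width: -0.004
((321.0, 214.0), (62.0, 38.0), 90.0) ((319.0, 274.5), (67.0, 66.0), 90.0)
(array([ 0.56925871,  0.08856206, -0.00655364]), np.float64(0.00011911829700920565))
[0.56584277 0.10811665 0.042     ]
```

View pics/4.png

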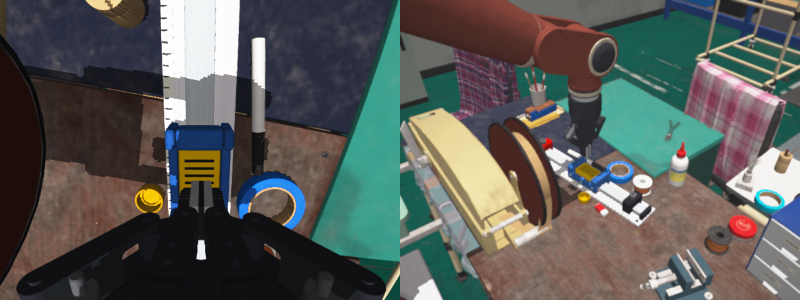

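The forearm clears the reel by a wide margin. The tool sits over the pocket on the red-stop side, and the fingers hide part of the pad, so I discard that centroid. Now down to the pad.

```bash
python3 - <<'E'
from h import *
import pickle
a=pickle.load(open("F1.pkl","rb"))["wrist"];b=pickle.load(open("F2.pkl","rb"))["wrist"]
def top(f):
    hsv=cv2.cvtColor(f["frame"],cv2.COLOR_BGR2HSV);m=cv2.morphologyEx(cv2.inRange(hsv,(20,120,100),(35,255,255)),cv2.MORPH_CLOSE,np.ones((9,9)))
    x,y,w,h=cv2.boundingRect(max(cv2.findContours(m,0,2)[0],key=cv2.contourArea));return x+w/2,y
print(top(a),top(b),cross(a,top(a),b,top(b)),onplane(b,*top(b),.042))
E
python3 -m pendant '[[[0,0,0,0,0,-0.05,0],[0,0,0,0,0,-0.05,0],[0,0,0,0,0,-0.045,0],[0,0,0,0,0,0,0],[0,0,0,0,0,0,0]]]'
```

```text
(321.5, 183) (319.5, 241) (array([0.56236577, 0.12893855, 0.04734685]), np.float64(0.0001044177642561887)) [0.56258894 0.12733679 0.042     ]
time: 4.1
tool_pos: [0.566, 0.1085, 0.045]
tool_rot: [-0.0, 0.996, 0.092, -0.0]
contact_force: [0.5, 0.2, 0.4]
gripper_width: 0.0
```

```bash
python3 -m pendant '[[[0,0,0,0,0,-0.01,0],[0,0,0,0,0,-0.01,0],[0,0,0,0,0,0,0]]]'; python3 -m pendant '[[[0,0,0,0,0,-0.008,0],[0,0,0,0,0,0,0]]]'
```

```text
time: 4.47
tool_pos: [0.5665, 0.1086, 0.041]
tool_rot: [0.0, 0.996, 0.092, 0.0]
contact_force: [-1.4, -0.6, 5.0]
gripper_width: 0.001
time: 4.72
tool_pos: [0.5666, 0.1086, 0.0393]
tool_rot: [0.0, 0.996, 0.092, 0.0]
contact_force: [-1.3, -0.1, 6.3]
gripper_width: -0.001
```

```bash
python3 -m pendant '[[[0,0,0,0,0,-0.008,0],[0,0,0,0,0,0,0]]]';  python3 -m pendant '[[[0,0,0,0,0,-0.006,0],[0,0,0,0,0,0,0]]]'
```

```text
time: 4.97
tool_pos: [0.5667, 0.1086, 0.038]
tool_rot: [0.0, 0.996, 0.092, 0.0]
contact_force: [-3.3, -0.2, 9.6]
gripper_width: 0.002
time: 5.22
tool_pos: [0.5668, 0.1086, 0.0378]
tool_rot: [0.0, 0.996, 0.092, 0.0]
contact_force: [-8.0, -1.4, 16.7]
gripper_width: 0.002
```

```bash
python3 -m pendant '[[[0,0,0,-0.0044,0.0236,0,0],[0,0,0,-0.0044,0.0236,0,0],[0,0,0,-0.0044,0.0236,0,0],[0,0,0,0,0,0,0]]]'; python3 -m pendant '[[[0,0,0,-0.0044,0.0236,0,0],[0,0,0,-0.0044,0.0236,0,0],[0,0,0,-0.0044,0.0236,0,0],[0,0,0,0,0,0,0]]]'
python3 - <<'E'
from h import *
F={n:grab(n) for n in("wrist","scene")}
cv2.imwrite("pics/5.png",np.hstack([cv2.resize(F["wrist"]["frame"],(400,300)),cv2.resize(F["scene"]["frame"][160:310,210:410],(400,300))]))
E
```

```text
time: 5.72
tool_pos: [0.5635, 0.1267, 0.0378]
tool_rot: [0.0, 0.996, 0.092, 0.0]
contact_force: [-7.8, -0.5, 16.5]
gripper_width: -0.002
time: 6.22
tool_pos: [0.5603, 0.1445, 0.0379]
tool_rot: [-0.0, 0.996, 0.092, 0.0]
contact_force: [-7.6, -1.6, 15.1]
gripper_width: -0.002
```

View pics/5.png

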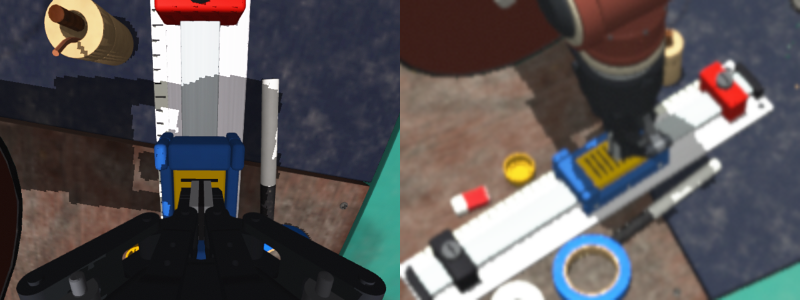

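The slide follows the pressed fingers: its blue end has moved about 36 mm along the scale. The tan core, at about (118,40) in the full wrist frame, stands close to the path, so I'll check that the gripper linkages clear it.

Run:
```python
from h import *
f=grab("wrist");s=grab("scene");st=manip.state();print(st["tool_pos"],st["contact_force"])
cv2.imwrite("pics/full5.png",f["frame"])
ax=np.array([-.1815,.9834,0]);gx=np.array([.9834,.1815,0]);T=st["tool_pos"]
hsv=cv2.cvtColor(f["frame"],cv2.COLOR_BGR2HSV)
# core: top rim circle from tan mask
m=cv2.inRange(hsv,(12,40,90),(28,190,255));m[170:]=0;m[:,:60]=0;m[:,230:]=0
c=max(cv2.findContours(cv2.morphologyEx(m,cv2.MORPH_CLOSE,np.ones((9,9))),0,2)[0],key=cv2.contourArea);print("core box",cv2.boundingRect(c))
for p in [(103,30),(118,40),(60,30),(165,40),(160,85)]:
    P=onplane(f,*p,.081);Q=onplane(f,*p,0);d=P-T;print(p,P.round(4),"lat",round(d@gx,4),"along",round(d@ax,4))
red=cv2.inRange(hsv,(0,150,60),(8,255,255))[:100,200:420];ys,xs=np.nonzero(red);print("red low edge",ys.max(),"x",200+xs.min(),200+xs.max())
E=onplane(f,320,ys.max(),.043);print("red front edge along from tcp",(E-T)@ax, E)
b=cv2.inRange(hsv,(100,120,40),(125,255,255))[150:300,240:400];ys,xs=np.nonzero(b);print("blue top row",150+np.percentile(ys,1),(onplane(f,320,150+ys.min(),.05)-T)@ax)
for h in(.03,.043,.055,.07):
  for fw in(-.015,0,.015):
    g=[]
    for a in range(10,76,5):
        u,v=proj(f,T-gx*a/1000+ax*fw+np.array([0,0,h]))[0];u,v=int(round(u)),int(round(v))
        g.append(int(f["frame"][v,u].max()) if 0<=u<640 and 0<=v<480 else -1)
    print(h,fw,g)
```

```text
[0.56028766 0.14423935 0.03782286] [-7.14601529 -1.35841537 16.22762896]
core box (71, 0, 99, 94)
(103, 30) [0.4863 0.2336 0.081 ] lat -0.0565 along 0.1013
(118, 40) [0.4905 0.2318 0.081 ] lat -0.0527 along 0.0988
(60, 30) [0.4746 0.2321 0.081 ] lat -0.0683 along 0.1019
(165, 40) [0.5028 0.2337 0.081 ] lat -0.0403 along 0.0984
(160, 85) [0.5024 0.2225 0.081 ] lat -0.0427 along 0.0875
red low edge 39 x 247 392
red front edge along from tcp 0.10712613396723845 [0.54023807 0.24947337 0.043     ]
blue top row 215.0 0.046522255146196595
0.03 -0.015 [16, 18, 17, 18, 26, 21, 21, 17, 18, 18, 18, 115, 112, 115]
0.03 0 [19, 18, 79, 17, 17, 18, 105, 124, 113, 129, 120, 123, 124, 100]
0.03 0.015 [18, 125, 99, 40, 46, 46, 45, 50, 49, 45, 49, 53, 47, 52]
0.043 -0.015 [17, 19, 18, 19, 26, 19, 125, 20, 22, 19, 18, 18, 18, 74]
0.043 0 [16, 17, 18, 21, 22, 18, 18, 18, 114, 117, 117, 116, 121, 110]
0.043 0.015 [18, 88, 164, 40, 43, 41, 52, 53, 49, 58, 129, 102, 99, 121]
0.055 -0.015 [17, 19, 17, 19, 16, 17, 21, 21, 22, 21, 21, 18, 19, 19]
0.055 0 [18, 20, 18, 25, 26, 21, 21, 17, 18, 17, 107, 111, 106, 106]
0.055 0.015 [17, 18, 18, 25, 18, 123, 116, 120, 122, 124, 108, 95, 119, 118]
0.07 -0.015 [16, 18, 18, 18, 18, 19, 15, 20, 36, 115, 36, 36, 37, 17]
0.07 0 [18, 18, 18, 15, 19, 21, 20, 22, 22, 17, 18, 17, 36, 118]
0.07 0.015 [18, 18, 26, 21, 20, 18, 18, 114, 109, 107, 102, 116, 118, 14]
```

View pics/full5.png

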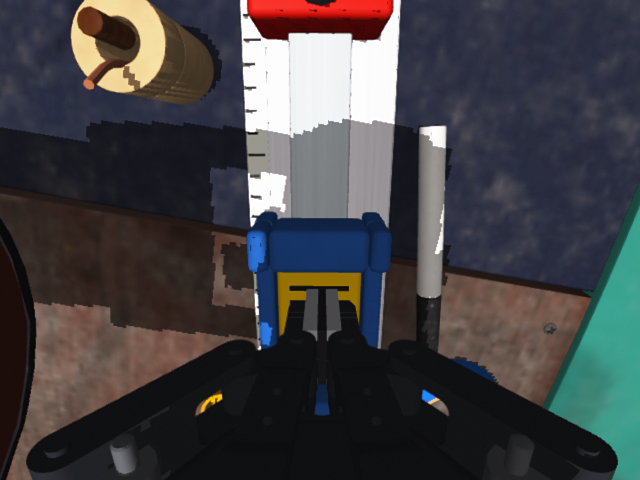

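Core top: about 53 mm lateral, and at the end of travel about 30 mm ahead of the TCP. The linkage silhouette at that height and distance ends well short of it, so it's clear. The wrist view puts the remaining gap at 60–74 mm.

```bash
python3 -m pendant '[[[0,0,0,-0.0044,0.0236,-0.002,0],[0,0,0,-0.0044,0.0236,0,0],[0,0,0,-0.0044,0.0236,0,0],[0,0,0,-0.0044,0.0236,0,0],[0,0,0,0,0,0,0]]]'; python3 -m pendant '[[[0,0,0,-0.0044,0.0236,0,0],[0,0,0,-0.0044,0.0236,0,0],[0,0,0,-0.0044,0.0236,0,0],[0,0,0,-0.0044,0.0236,0,0],[0,0,0,0,0,0,0]]]'
python3 - <<'E'
from h import *
f=grab("wrist");cv2.imwrite("pics/w6.png",f["frame"])
E
```

```text
time: 7.05
tool_pos: [0.556, 0.1682, 0.0378]
tool_rot: [-0.0, 0.996, 0.092, 0.001]
contact_force: [-7.7, -0.6, 18.0]
gripper_width: 0.003
time: 7.68
tool_pos: [0.5517, 0.192, 0.0378]
tool_rot: [-0.0, 0.996, 0.092, 0.001]
contact_force: [-7.4, -1.4, 17.5]
gripper_width: 0.003
```

View pics/w6.png

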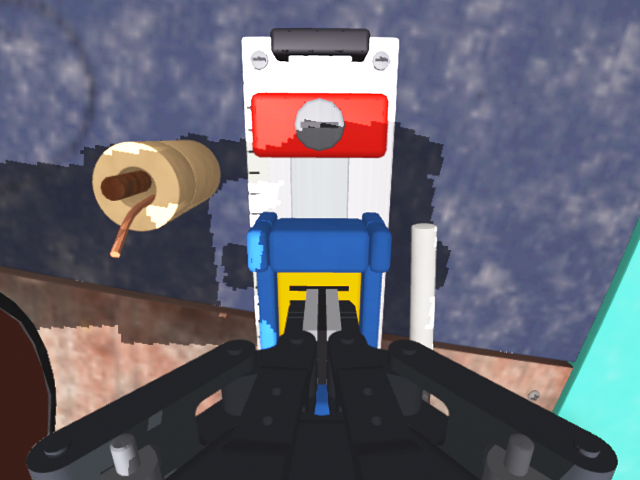

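The slide moves rigidly with the fingers (blue edge row 217 unchanged, red edge now at row 157), leaving about 20–24 mm.

```bash
python3 -m pendant '[[[0,0,0,-0.0037,0.0197,0,0],[0,0,0,-0.0037,0.0197,0,0],[0,0,0,-0.0037,0.0197,0,0],[0,0,0,0,0,0,0]]]'; for i in 1; do python3 -m pendant '[[[0,0,0,-0.0022,0.0118,0,0],[0,0,0,0,0,0,0]]]'; python3 -m pendant '[[[0,0,0,-0.0022,0.0118,0,0],[0,0,0,0,0,0,0]]]'; done
```

```text
time: 8.22
tool_pos: [0.549, 0.2068, 0.0378]
tool_rot: [-0.0, 0.996, 0.092, 0.001]
contact_force: [-6.4, -0.8, 17.8]
gripper_width: -0.001
time: 8.48
tool_pos: [0.5485, 0.2096, 0.0378]
tool_rot: [-0.0, 0.996, 0.092, 0.001]
contact_force: [-8.0, -0.1, 17.2]
gripper_width: -0.002
time: 8.72
tool_pos: [0.548, 0.2125, 0.0378]
tool_rot: [-0.0, 0.996, 0.092, 0.001]
contact_force: [-7.4, -0.1, 17.0]
gripper_width: -0.001
```

```bash
python3 -m pendant '[[[0,0,0,-0.0015,0.0079,0,0],[0,0,0,0,0,0,0]]]'; python3 -m pendant '[[[0,0,0,-0.0015,0.0079,0,0],[0,0,0,0,0,0,0]]]'; python3 -m pendant '[[[0,0,0,-0.0015,0.0079,0,0],[0,0,0,0,0,0,0]]]'
```

```text
time: 8.98
tool_pos: [0.5476, 0.2144, 0.0379]
tool_rot: [-0.0, 0.996, 0.092, 0.001]
contact_force: [-6.1, -1.6, 17.8]
gripper_width: 0.0
time: 9.22
tool_pos: [0.5472, 0.2164, 0.0378]
tool_rot: [-0.0, 0.996, 0.092, 0.001]
contact_force: [-6.4, -2.2, 17.6]
gripper_width: 0.002
time: 9.48
tool_pos: [0.5468, 0.2184, 0.0378]
tool_rot: [-0.0, 0.996, 0.092, 0.001]
contact_force: [-6.5, -1.1, 16.7]
gripper_width: -0.004
```

```bash
python3 -m pendant '[[[0,0,0,-0.0015,0.0079,0,0],[0,0,0,0,0,0,0]]]'; python3 -m pendant '[[[0,0,0,-0.0015,0.0079,0,0],[0,0,0,0,0,0,0]]]'
python3 - <<'E'
from h import *
f=grab("wrist");cv2.imwrite("pics/w7.png",f["frame"][60:360,120:520])
hsv=cv2.cvtColor(f["frame"],cv2.COLOR_BGR2HSV)
for n,lo,hi in(("red",(0,150,40),(8,255,255)),("blue",(100,120,30),(125,255,255))):
    m=cv2.inRange(hsv,lo,hi)[:,280:360];r=np.nonzero(m.sum(1)>255*50)[0];print(n,r.min(),r.max())
E
```

```text
time: 9.72
tool_pos: [0.5468, 0.2187, 0.0378]
tool_rot: [0.002, 0.996, 0.092, 0.001]
contact_force: [-5.5, -7.6, 16.9]
gripper_width: 0.001
time: 9.98
tool_pos: [0.5469, 0.2193, 0.0377]
tool_rot: [0.003, 0.996, 0.092, 0.001]
contact_force: [-4.6, -11.6, 18.0]
gripper_width: 0.003
red 165 225
blue 228 273
```

View pics/w7.png

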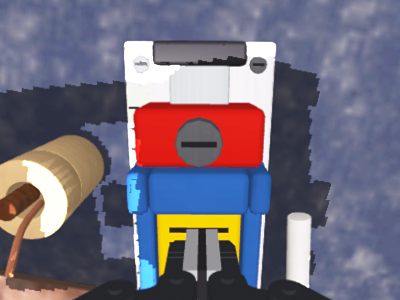

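Red and blue are touching (rows 225/228) and there's an 11.6 N reaction along the rail, so the slide is home. I'll relax half of the push, still leaning towards the stop, then lift straight up.

```bash
python3 -m pendant '[[[0,0,0,0.001,-0.006,0,0],[0,0,0,0,0,0,0]]]'; python3 -m pendant '[[[0,0,0,0,0,0.008,0],[0,0,0,0,0,0.008,0],[0,0,0,0,0,0.008,0],[0,0,0,0,0,0.012,0],[0,0,0,0,0,0.02,0],[0,0,0,0,0,0.04,0],[0,0,0,0,0,0.06,0],[0,0,0,0,0,0.1,0],[0,0,0,0,0,0.15,0],[0,0,0,0,0,0.15,0],[0,0,0,0,0,0.15,0],[0,0,0,0,0,0,0],[0,0,0,0,0,0,0]]]'
python3 - <<'E'
from h import *
f=grab("wrist");s=grab("scene")
cv2.imwrite("pics/8.png",np.hstack([f["frame"][0:480,100:500],cv2.resize(s["frame"][130:330,200:400],(400,480))])[:,:800])
hsv=cv2.cvtColor(f["frame"],cv2.COLOR_BGR2HSV)
for n,lo,hi in(("red",(0,150,40),(8,255,255)),("blue",(100,120,30),(125,255,255)),("yel",(20,120,100),(35,255,255))):
    m=cv2.inRange(hsv,lo,hi)[:,300:340];r=np.nonzero(m.sum(1)>255*25)[0];print(n,r.min(),r.max(),onplane(f,320,r.min(),.042),onplane(f,320,r.max(),.042))
E
```

```text
time: 10.28
tool_pos: [0.5469, 0.2191, 0.0378]
tool_rot: [0.001, 0.996, 0.092, 0.001]
contact_force: [-4.6, -6.0, 17.4]
gripper_width: -0.0
time: 11.9
tool_pos: [0.5448, 0.2202, 0.2105]
tool_rot: [-0.0, 0.996, 0.092, -0.0]
contact_force: [-0.8, -1.3, -0.6]
gripper_width: -0.003
red 151 177 [0.53234222 0.27979213 0.042     ] [0.5363503  0.25804875 0.042     ]
blue 180 285 [0.53682236 0.25548758 0.042     ] [0.55485576 0.15760295 0.042     ]
yel 201 265 [0.54018626 0.23723477 0.042     ] [0.55116511 0.1776421  0.042     ]
```

View pics/8.png

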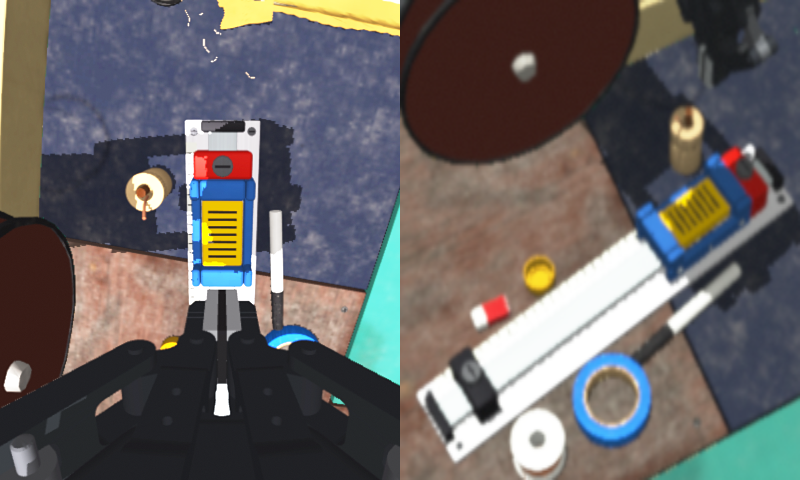

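Slide against the red stop, pad out, tool 0.17 m above, and the loose items look where they were. Handing in.

Run:
```python
from h import *
import pickle
a=pickle.load(open("F0.pkl","rb"))["scene"]["frame"];b=grab("scene")["frame"]
d=cv2.absdiff(a,b).max(2)
for n,(x,y) in dict(gold=(269,242),eraser=(246,260),tape=(306,296),spool=(268,316),core=(343,190),pen=(350,257)).items(): print(n,np.median(d[y-9:y+9,x-9:x+9]))
print(manip.job_done())
```

```text
gold 6.5
eraser 5.0
tape 5.0
spool 1.0
core 5.0
pen 4.0
the job is handed in; nothing more can be done
None
```

The slide is home against the red stop, the pad is released and the job is handed in. The fingers stayed shut throughout. I pressed the pad fully down (about 17 N, tip at z = 0.038 m) and pushed the slide about 112 mm along the rail without letting the pad up. I then eased the push, lifted straight off and stopped about 0.17 m above the slide. The clock read 11.9 s at the end of the last move.

**Checks that agreed:**
- **Contact:** the reaction along the rail rose to 11.6 N at the end of travel, and in the wrist view red and blue were touching.
- **Distance:** after release, the middle of the slide measured about 61 mm from the stop's centre; contact is at 62 mm, within the calibration error.
- **Clear:** the wrist force read about zero.
- **Loose things:** before and after scene pictures differ only at noise level at all six loose things.

**Checks that failed or disagreed:**
- **Pad height:** triangulation gave 38 mm and 47 mm against the nominal 42 mm; contact was felt between 45 and 41 mm. One attempt was thrown out because the fingers hid part of the pad.
- **Gap to the stop:** mid-push I had it at 60 to 74 mm, and contact came after about 76 mm, so I relied on the force reading.
- **Pad up:** I judged this from the picture and the lift-off only; I did not measure its height afterwards.

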